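Unclamp the bottle shaker with its crank

TASK

The shaking run is over: free the sample bottles in the bench shaker. Throw the yellow counterweighted keeper arm over until it stays open by itself, fit the crank fully onto the square end of the clamp screw and wind it two full turns anticlockwise to raise the clamp plate, then take the crank off and stand it back in its steel tray, handle up. Leave the keeper open, and do not upset the bottles or the other things on the bench.

Things in the scene. Friction and masses are not known exactly. Their poses are not given: they have to be found in the camera images.
- shaker: bottle shaker, fixed: grey base 220 x 300 x 50 mm, four bottles on a carriage, two columns and a blue crosshead (44 mm wide, 276 mm along y, top 214 mm above the bench). Origin on the bench under the clamp screw's axis; x to the machine's back (controls on -x), y along the crosshead to the keeper's pivot, z up. A bearing 32 mm wide around the screw is 219 mm high, the keeper's fork at y = 125 mm 266 mm
- keeper (a joint): yellow keeper arm hinged on the crosshead, pivot along the shaker's x at shaker y = 125, z = 255 mm. 0 = closed, its cap over the screw's square end; grows as the cap rises; 2.53 rad = open stop. Balance point at about 0.6 rad: beyond it the arm falls open by itself (damped) and stays. Open, it leans out to shaker y = 245 mm and up to 345 mm above the bench
- keeper_weight (a point): centre of the keeper's dark steel counterweight, a cylinder 36 mm in diameter, 30 mm long, on a stub 55 mm from the pivot, straight above it (310 mm above the bench) when closed. Pushing it towards shaker +y with about 2 N (slowly), for some 60 mm, takes the keeper past its balance point; it swings round the pivot towards +y and down
- keeper_cap (a point): middle of the top of the keeper's yellow cap, 34 mm in diameter, 30 mm tall; 261 mm above the bench when closed. Lifting it about 70 mm round the pivot also passes the balance point
- screw (a joint): clamp screw in rad; anticlockwise seen from above is positive and raises the clamp plate 8 mm a turn. Starts at 0 to 1.5 (clamped), top stop at 14.3. It stays where it is left; turning takes about 0.08 N m, some 1 N at the crank's handle, anywhere in the travel
- clamp (a joint): height in m of the clamp plate (aluminium, black rubber pad below) over its fully clamped position; follows the screw, 0.00127 m per rad, up to 0.0182. The pad is sprung 4 mm, so it leaves the bottles when this passes 0.004
- shaft_top (a point): centre of the top end of the clamp screw's square end, 250 mm above the bench; the square is 14 mm wide and 31 mm tall, its top 7 mm tapered to 8 mm. z up; x and y are normal to its flats and turn with the screw
- crank_socket (a point): centre of the mouth of the square socket (16 mm wide, 29 mm deep, sides parallel to x and y) in the underside of the crank's hub. Hub 34 x 34 mm, 39 mm tall. x along the arm from hub to handle, z up. Pushed fully on, this point is 29 mm below shaft_top (the socket bottoms on the end of the square)
- crank_grip (a point): point on the arm of the steel crank (0.4 kg), 27 mm from the hub's axis towards the handle and 25 mm above the hub's underside; here the arm, a bar 18 mm wide and 12 mm thick, can be pinched across its width from above, and the crank nearly balances. The crank stands by itself on its hub and on a black foot under the handle, handle up
- crank_handle (a point): middle of the crank's red upright handle, a cylinder 22 mm in diameter and 48 mm tall that turns freely on its pin; 70 mm from the hub's axis and 55 mm above the hub's underside
- crank: the whole crank; origin and axes as crank_socket
- tray: shallow steel tray for the crank, fixed: 180 mm along its x, 140 mm along its y, walls 4 mm thick and 16 mm high, floor 4 mm thick. Origin on the bench under its middle. It stands left or right of the shaker; the crank starts in it, roughly along the tray's x
- bottle1_mid (a point): middle (half-way up) of a stoppered sample bottle on the shaker's carriage, 52 mm in diameter, 80 mm tall; to be left standing
- bottle2_mid (a point): middle (half-way up) of a stoppered sample bottle on the shaker's carriage, 52 mm in diameter, 80 mm tall; to be left standing
- bottle3_mid (a point): middle (half-way up) of a stoppered sample bottle on the shaker's carriage, 52 mm in diameter, 80 mm tall; to be left standing
- bottle4_mid (a point): middle (half-way up) of a stoppered sample bottle on the shaker's carriage, 52 mm in diameter, 80 mm tall; to be left standing
- spare1: bystander, not to be upset: stoppered sample bottle 60 mm in diameter, 105 mm tall, in the white wire carrier (170 x 130 mm, 55 mm high) on the other side of the shaker from the tray. Origin at the centre of its underside
- spare2: bystander, not to be upset: second stoppered bottle in the wire carrier, 60 x 105 mm. Origin at the centre of its underside
- reagent: bystander, not to be upset: brown reagent bottle, 72 mm in diameter, 165 mm tall. Origin at the centre of its underside
- washbottle: bystander, not to be upset: white wash bottle, 64 mm in diameter, 200 mm tall. Origin at the centre of its underside
- beaker: bystander, not to be upset: glass beaker, 72 mm in diameter, 85 mm tall. Origin at the centre of its underside
- jar: bystander, not to be upset: white ceramic jar, 70 mm in diameter, 66 mm tall. Origin at the centre of its underside
Mind the look-alikes: they are no part of the job. Of the things that look like the crank, the largest one is meant.

How it is judged (in metres and radians):
On the way, in this order (a step that is already met when the one before it is completed fails the run):
1. the keeper arm rests open before the screw is wound (value of joint keeper above 2.2 rad and value of joint screw below 3 rad), for 0.2 s.
2. the crank sits fully on the square end of the screw (horizontal distance between crank_socket and shaft_top below 0.005 m and z of crank_socket in the frame of shaft_top below -0.022 m and angle between crank_socket's own z axis and vertical below 0.15 rad), for 0.2 s.
3. with the crank on it, the screw is wound anticlockwise until the clamp plate is up (screw beyond 11.9 rad) (all of step 2 and value of joint screw above 11.9 rad), for 0.1 s.
At the end, for the whole second after the job is handed in: keeper open (beyond 2.2 rad), screw beyond 11.9 rad and clamp plate over 14.8 mm up, crank still in its tray, handle up (grip point inside the tray, under 50 mm high, tilt under 0.25 rad), the four shaker bottles upright (tilt under 0.15 rad) (value of joint keeper above 2.2 rad and value of joint screw above 11.9 rad and value of joint clamp above 0.0148 m and x of crank_grip in the frame of tray between -0.085 and 0.085 m and y of crank_grip in the frame of tray between -0.065 and 0.065 m and z of crank_grip in the frame of tray between 0.005 and 0.05 m and linear speed of crank below 0.03 m/s and angle between crank_grip's own z axis and vertical below 0.25 rad and angle between each of bottle1_mid, bottle2_mid, bottle3_mid, bottle4_mid's own z axis and vertical below 0.15 rad); the robot touches nothing.
It fails at once if a bottle in the shaker is tipped (over 0.3 rad) or pushed 25 mm out of place (angle between any of bottle1_mid, bottle2_mid, bottle3_mid, bottle4_mid's own z axis and vertical above 0.3 rad or distance of any of bottle1_mid, bottle2_mid, bottle3_mid, bottle4_mid from where it was at the start of the episode above 0.025 m).
It fails at once if another thing on the bench is tipped over or pushed more than 40 mm (angle between any of spare1, spare2, reagent, washbottle, beaker, jar's own z axis and vertical above 0.4 rad or distance of any of spare1, spare2, reagent, washbottle, beaker, jar from where it was at the start of the episode above 0.04 m).
It also fails if it takes over 72 s, if anything falls off the work surface, if the arm or the gripper's body presses on something with over 40 N, if the wrist force passes 120 N, or if a joint passes its speed limit or range.

ROBOT

A 6-joint arm with a two-finger parallel gripper is mounted at the origin on the work surface. World frame = base frame: x ahead of the robot, y to its left, z up, the work surface at z = 0. Lengths are in m, angles in degrees, forces in N, time in s.
With the tool pointing down it reaches from about 0.3 to 0.75 m from the base axis. Payload 8.5 kg.
Tool frame: the origin (TCP) lies at the very end of the fingers, on their centre line; the grasp point (between the pads) lies 19 mm behind it (env.pinch_z is the distance from the TCP to the grasp point, in m); z points along the fingers, y is the line along which they close (so a half turn about z gives the same grasp; the last joint's range is limited). The gripper opens to 85 mm and grips with 20 to 120 N. Pads are 22 mm wide; open, the fingers measure 114 mm over their backs; the gripper's body (76 mm by 85 mm) begins 54 mm behind the grasp point. The pads swing forward as they close: fully open they stand 13 mm farther back than shut.
Start: joints at [63.18, 21.807, 74.336, -0, 83.858, -12.336], TCP at [0.138, 0.533, 0.231] pointing down, gripper open.
Joint ranges: [-178.18, 178.18], [-50.72, 133.34], [12.68, 142.11], [-81.47, 261.47], [9.98, 163.14], [-165.26, 165.26]. Speed limits (degrees/s): [136.94, 136.94, 180, 180, 180, 180].

INTERFACE

Orientations are given as a 3x3 rotation matrix whose columns are the frame's x, y, z axes.
In Python, from rig import env, viewer gives the robot as it stands.
- The arm moves only by the tool drive_tool, never from a script. Its argument "series" is a list of rows, each a list of 3 entries, a list of its own where there are three numbers: the shift along the tool's x, y, z in m, then the turn about the tool's z in degrees, then the finger opening in m, from 0 to 0.0854. A call has 1 to 20 rows; each row is the pose to reach, as a shift and turn from the pose commanded when the call began, along the tool's axes at that moment; what a row does not reach only later rows make up. A row lasts 1/10 s, in which the tool goes at most 50 mm and 8.59 degrees, less where a joint would pass 70% of its speed; a pose out of reach is approached as far as the arm can. A call with a gripper value outside its range is refused whole. The fingers move at their own pace and stop on an object; "newtons" is the grip in N (left out, the last holds). Time passes only in rows, so rows that repeat a pose let the fingers close. It gives the time, the measured TCP pose, the force, the opening and the grip force at its end, in the units of the state.
- env.observe(): the state, without advancing time (a new reading comes with each control period).
- viewer.get_image(name): name is "scene" or "top" or "wrist"; returns a dict with "img" (400x640x3 uint8, red, green, blue), "depth" (400x640 float32, m along the optical axis (not along the pixel's ray), 0 where there is no reading), "camera_matrix" (3x3 intrinsics, pixels), "distortion" ([k1, k2, p1, p2, k3] as OpenCV has them; the pictures are not rectified), "rvec" (rotation vector, rad) and "tvec" (3), from world to camera coordinates, as OpenCV has them. Camera axes: x right, y down, z forward; pixel columns grow to the right and rows downward; lengths in m; the calibration is good to about 2 mm. A picture is of the moment at which its call begins.
- env.close_job(): hands the job in; it is judged then, once.
The state is a dict: "time_s": time; "q": joint angles; "qvel": joint speeds; "joint_efforts": joint torques, N m; "position": TCP position; "tool_rot": TCP orientation; "ft_force": force on the tool from outside, world axes, zero at the start; "wrist_torque": the same for the moment, N m; "grip_width": finger opening in m; "gripper_force": force on a finger pad.
Only numpy, scipy, OpenCV 4.12 (cv2) and the standard library are available. Lean on these libraries where they do the work, as an engineer would, in place of code of your own. Each camera call takes 0.05 s, during which the arm holds its last target. There are 200 camera calls.

## Working session

There is one attempt and no reset: what is moved stays moved. The work goes in short steps, Python scripts to look and compute and a tool call to move; the robot and the scene stay as the last step left them, time stands still between calls to the robot, and variables do not carry over. Pictures are saved under pics/ and viewed, at most 10 in all, crops included, and the job is handed in when it is done.

Besides the shell and the picture viewer there is one more tool, called after ">>>" in YAML: its name, and indented under it one key for each argument. drive_tool: Moves the arm, as the interface text tells. Its arguments: {"type":"object","properties":{"series":{"type":"array"},"newtons":{"type":"number"}},"required":["series"]}

```bash
ls; mkdir -p pics
cat > h.py <<'E'
import numpy as np, cv2
from rig import env, viewer
def shot(name,save=None):
    d=viewer.get_image(name)
    R,_=cv2.Rodrigues(np.array(d["rvec"],float)); d["R"]=R; d["t"]=np.array(d["tvec"],float).ravel()
    d["K"]=np.array(d["camera_matrix"]); d["D"]=np.array(d["distortion"],float)
    if save: cv2.imwrite("pics/"+save,d["img"][:,:,::-1])
    return d
def cloud(d):
    h,w=d["depth"].shape
    u,v=np.meshgrid(np.arange(w),np.arange(h))
    p=cv2.undistortPoints(np.stack([u,v],-1).reshape(-1,1,2).astype(float),d["K"],d["D"]).reshape(h,w,2)
    z=d["depth"][...,None]
    c=np.concatenate([p*z,z],-1)
    W=(c-d["t"])@d["R"]
    W[d["depth"]==0]=np.nan
    return W
def proj(d,P):
    return cv2.projectPoints(np.array(P,float).reshape(-1,1,3),np.array(d["rvec"],float),d["t"],d["K"],d["D"])[0].reshape(-1,2)
E
python3 - <<'E'
from h import *
for n in ("scene","top"):
    d=shot(n,n+"0.png"); np.savez("pics/"+n+"0.npz",W=cloud(d),img=d["img"])
    print(n,-d["R"].T@d["t"])
s=env.observe(); print(s["position"],s["tool_rot"],s["q"],s["time_s"],env.pinch_z,s["grip_width"])
E
```

```text
pics
scene [ 1.63985553 -0.72587468  1.13224918]
top [0.35602437 0.00379281 1.5468298 ]
[0.13745003 0.53229738 0.23079688] [[-9.68218510e-01  2.50105209e-01 -5.49651456e-04]
 [ 2.50105685e-01  9.68217900e-01 -1.11515817e-03]
 [ 2.53275511e-04 -1.21718773e-03 -9.99999227e-01]] [ 6.31806085e+01  2.18370152e+01  7.43766238e+01 -7.26638884e-04
  8.38575909e+01 -1.23355555e+01] 0.1 0.0187 0.0856965566371351
```

View pics/scene0.png

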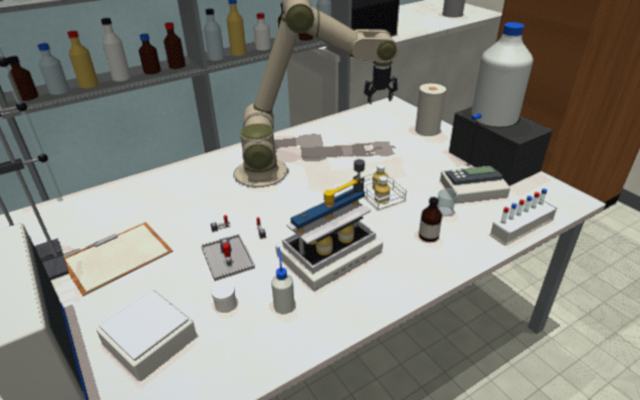

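View pics/top0.png

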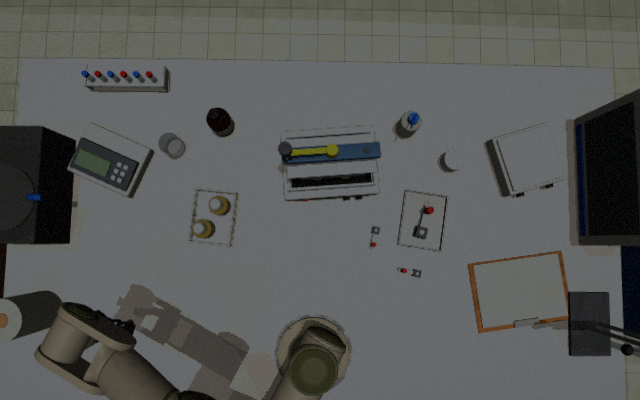

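The scene shows the shaker, with the tray to its right and two small look-alike cranks. In the top view the keeper's weight is at (285,150), the cap at (332,150) and the screw lies under the cap. The crank is in the tray at (421,232) for the hub and (430,210) for the red handle, and the wire carrier is at (213,217).

Run:
```python
import numpy as np,cv2
f=np.load("pics/top0.npz");W=f["W"];img=f["img"].astype(int)
hsv=cv2.cvtColor(f["img"],cv2.COLOR_RGB2HSV)
def rep(n,m):
    P=W[m]; 
    print(n,m.sum(),np.nanmedian(P,0).round(4),np.nanmin(P,0).round(3),np.nanmax(P,0).round(3)); return P
v,u=np.mgrid[:400,:640]
box=lambda a,b,c,d:(u>=a)&(u<=b)&(v>=c)&(v<=d)
sh=box(270,390,120,205)
bl=(hsv[...,0]>100)&(hsv[...,0]<125)&(hsv[...,1]>110)&sh&(W[...,2]>.2)&(W[...,2]<.225)
P=rep("blue",bl); r=cv2.minAreaRect(P[:,:2].astype(np.float32)*1000);print(r)
ye=(hsv[...,0]>20)&(hsv[...,0]<35)&(hsv[...,1]>150)&sh&(W[...,2]>.23)
P=rep("yellow",ye)
cap=ye&(u>324);P=rep("cap",cap);print(cv2.minEnclosingCircle(P[:,:2].astype(np.float32)*1000))
wt=sh&(W[...,2]>.29)
P=rep("weight",wt);print(P.mean(0),cv2.minAreaRect(P[:,:2].astype(np.float32)*1000))
base=sh&(W[...,2]>.04)&(W[...,2]<.056);P=rep("base",base);print(cv2.minAreaRect(P[:,:2].astype(np.float32)*1000))
tr=box(390,455,185,255)
red=tr&((hsv[...,0]<8)|(hsv[...,0]>172))&(hsv[...,1]>150)
P=rep("handle",red&(W[...,2]>.06));print(P.mean(0))
for z0,z1 in((.008,.022),(.022,.05),(.05,.1)):
    m=tr&(W[...,2]>z0)&(W[...,2]<z1);P=rep(("z",z0,z1),m)
    print(cv2.minAreaRect(P[:,:2].astype(np.float32)*1000))
for y in range(196,246,2): print(y,[int(1000*W[y,x,2]) if W[y,x,2]==W[y,x,2] else -1 for x in range(398,450,2)])
```

```text
blue 864 [ 0.5967 -0.0866  0.2149] [ 0.57  -0.177  0.201] [0.631 0.09  0.224]
((601.7486572265625, -42.95597839355469), (41.72468566894531, 269.9023742675781), 5.025392532348633)
yellow 297 [ 0.597  -0.0072  0.2602] [ 0.584 -0.056  0.237] [0.616 0.074 0.268]
cap 122 [ 0.5997 -0.0398  0.2618] [ 0.587 -0.056  0.237] [ 0.616 -0.023  0.268]
((601.6922607421875, -39.813663482666016), 17.578664779663086)
weight 169 [0.5907 0.0833 0.3257] [0.574 0.066 0.298] [0.61  0.099 0.333]
[0.59045419 0.08286635 0.32418783] ((592.3162231445312, 82.56511688232422), (35.8914680480957, 33.26577377319336), 2.1405303478240967)
base 1479 [ 0.5194 -0.0326  0.0502] [ 0.481 -0.197  0.04 ] [0.721 0.116 0.056]
((598.4771118164062, -41.33061218261719), (232.4607391357422, 300.1851806640625), 4.912443161010742)
handle 40 [ 0.4525 -0.3501  0.0843] [ 0.444 -0.361  0.064] [ 0.462 -0.341  0.09 ]
[ 0.4530315  -0.34977834  0.0823099 ]
('z', 0.008, 0.022) 774 [ 0.4309 -0.342   0.0108] [ 0.312 -0.45   0.008] [ 0.539 -0.24   0.022]
((430.077880859375, -347.5283508300781), (219.94203186035156, 212.39772033691406), 6.19939231
[... 1995 characters left out ...]
2, 46, 42, 47, 43, 3, 2, 1, 5, 9, 2, 3, 14, 1, 2, -1]
232 [0, 17, 3, 6, 7, 3, 9, 6, 24, 44, 45, 49, 43, 40, 37, 5, 4, 10, 6, 0, 5, 4, 14, 4, 12, -3]
234 [-2, 3, 1, 10, 6, 5, 4, 10, 37, 43, 41, 41, 39, 41, 40, 5, 10, 5, 4, 7, 6, 5, 15, -1, 1, 0]
236 [12, 5, 5, 5, 1, 8, 9, 8, 2, 23, 36, 46, 47, 49, 5, 8, 5, 6, 8, 2, 10, 3, 18, -1, 0, 0]
238 [18, 7, 8, -5, 8, 4, 6, 0, 5, 7, 9, 8, 15, 43, 9, 11, 6, 5, 5, 0, 10, 3, 22, 0, 3, -3]
240 [14, 10, 3, 4, 4, 7, 5, 4, 1, 13, 6, 6, 8, 2, -1, 12, 0, 8, 6, 4, 12, 1, 14, 6, -1, 0]
242 [16, 10, 7, 6, -3, 5, 3, 7, 4, 3, 4, 4, 7, 8, 9, 11, 10, 4, 6, 11, 11, 7, 14, 1, 3, 6]
244 [12, 13, 12, 24, 8, 2, 9, 2, 7, 2, -3, 7, 5, -3, 0, 3, 3, 2, 6, 9, 11, 8, 0, 4, 4, -2]
```

>>> drive_tool:
  series:
    - [[0,0,-0.05],0,0]
    - [[0,0,-0.1],0,0]
    - [[0,0,-0.17],-5,0]
    - [[-0.567,-0.369,-0.17],-19.5,0]
    - [[-0.567,-0.369,-0.17],-19.5,0]
    - [[-0.567,-0.369,-0.17],-19.5,0]
    - [[-0.567,-0.369,-0.17],-19.5,0]
    - [[-0.567,-0.369,-0.17],-19.5,0]
    - [[-0.567,-0.369,-0.17],-19.5,0]
    - [[-0.567,-0.369,-0.17],-19.5,0]
    - [[-0.567,-0.369,-0.17],-19.5,0]
    - [[-0.567,-0.369,-0.17],-19.5,0]
    - [[-0.567,-0.369,-0.17],-19.5,0]
    - [[-0.567,-0.369,-0.17],-19.5,0]
    - [[-0.567,-0.369,-0.17],-19.5,0]
    - [[-0.567,-0.369,-0.17],-19.5,0]
    - [[-0.567,-0.369,-0.17],-19.5,0]
    - [[-0.567,-0.369,-0.17],-19.5,0]
    - [[-0.567,-0.369,-0.17],-19.5,0]
    - [[-0.567,-0.369,-0.17],-19.5,0]

```text
time_s: 2.1
position: [0.5937, 0.0342, 0.4016]
tool_rot: [[-0.996, -0.088, 0.0], [-0.088, 0.996, 0.0], [-0.0, 0.0, -1.0]]
ft_force: [-0.2, -0.5, -0.2]
grip_width: -0.0001
gripper_force: 0.0
```

>>> drive_tool:
  series:
    - [[0,0,0.05],0,0]
    - [[0,0,0.09],0,0]
    - [[0,0,0.105],0,0]
    - [[0,0.008,0.105],0,0]
    - [[0,0.014,0.105],0,0]
    - [[0,0.019,0.105],0,0]
    - [[0,0.024,0.105],0,0]
    - [[0,0.029,0.105],0,0]
    - [[0,0.034,0.105],0,0]
    - [[0,0.039,0.105],0,0]
    - [[0,0.044,0.105],0,0]
    - [[0,0.049,0.105],0,0]
    - [[0,0.054,0.105],0,0]
    - [[0,0.059,0.105],0,0]
    - [[0,0.063,0.105],0,0]
    - [[0.04,0.063,0.105],0,0]
    - [[0.09,0.063,0.105],0,0]
    - [[0.14,0.063,0.095],0,0.085]
    - [[0.14,0.063,0.055],0,0.085]
    - [[0.14,0.063,0.0],0,0.085]

```text
time_s: 4.1
position: [0.4464, 0.0843, 0.3959]
tool_rot: [[-0.996, -0.087, -0.006], [-0.087, 0.996, 0.001], [0.006, 0.001, -1.0]]
ft_force: [1.1, -1.0, 1.1]
grip_width: 0.0429
gripper_force: 0.0
```

Run:
```python
from h import *
print(env.observe()["time_s"])
a=shot("scene")["img"][130:330,180:480];b=shot("wrist")["img"]
for n in range(1):
    o=np.zeros((560,800,3),np.uint8); o[:]=0
    o[:320,:480]=cv2.resize(a,(480,320)); o[320:,:384]=cv2.resize(b,(384,240)); t=shot("top")["img"][100:260,180:470]; o[320:,400:800]=cv2.resize(t,(400,240))
    cv2.imwrite("pics/k1.png",o[:,:,::-1])
```

```text
4.1
```

View pics/k1.png

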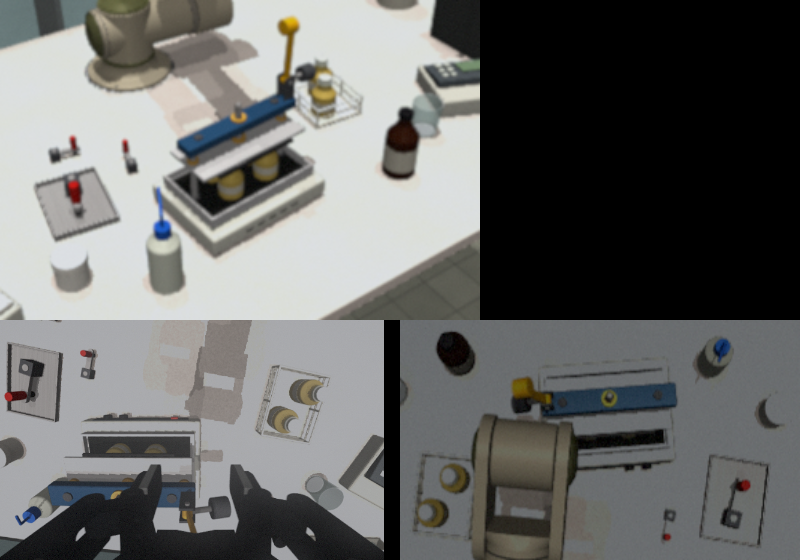

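The keeper has gone over past the vertical. Its yellow arm now leans towards +y, and the brass screw bearing is exposed at top-crop (610,397). Next I work out where to put the wrist camera for a close look at the screw.

Run:
```python
from h import *
d=shot("wrist"); s=env.observe(); T=np.array(s["tool_rot"]); p=np.array(s["position"])
print((-d["R"].T@d["t"]-p)@T, (d["R"]@T).round(3), d["K"])
```

```text
[ 0.06781202  0.00043114 -0.14376621] [[-0.     1.     0.001]
 [-0.963  0.    -0.269]
 [-0.269 -0.001  0.963]] [[347.02798191   0.         325.78322908]
 [  0.         347.02798191 196.80554022]
 [  0.           0.           1.        ]]
```

>>> drive_tool:
  series:
    - [[-0.04,-0.03,0],0,0.085]
    - [[-0.08,-0.06,0],0,0.085]
    - [[-0.12,-0.09,0],0,0.085]
    - [[-0.16,-0.115,0.01],0,0.085]
    - [[-0.193,-0.138,0.016],0,0.085]
    - [[-0.193,-0.138,0.016],0,0.085]
    - [[-0.193,-0.138,0.016],0,0.085]
    - [[-0.193,-0.138,0.016],0,0.085]

```text
time_s: 5.1
position: [0.6531, -0.036, 0.3805]
tool_rot: [[-0.996, -0.088, -0.0], [-0.088, 0.996, 0.0], [0.0, 0.0, -1.0]]
ft_force: [-0.5, -0.1, 0.0]
grip_width: 0.085
gripper_force: 0.0
```

Run:
```python
from h import *
s=env.observe(); print(s["position"],s["time_s"])
d=shot("wrist","w_shaft.png"); W=cloud(d)
np.savez("pics/w_shaft.npz",W=W,img=d["img"])
m=(W[...,2]>.242)&(W[...,2]<.256)&(np.hypot(W[...,0]-.6,W[...,1]+.04)<.03)
P=W[m];print(m.sum(),np.median(P,0),P.mean(0));print(cv2.minAreaRect(P[:,:2].astype(np.float32)*1000))
vu=np.argwhere(m);print(vu.min(0),vu.max(0))
c=vu.mean(0).astype(int); a=d["img"][max(c[0]-50,0):c[0]+50,c[1]-65:c[1]+65]
print(c)
o=np.vstack([cv2.resize(a,None,fx=4,fy=4,interpolation=cv2.INTER_CUBIC)])
cv2.imwrite("pics/w_shaft_c.png",o[:,:,::-1])
```

```text
[ 0.65305653 -0.03597023  0.38055   ] 5.1
295 [ 0.59997656 -0.04202363  0.2472088 ] [ 0.60006991 -0.04193894  0.24688707]
((600.6270141601562, -41.88399124145508), (13.994282722473145, 13.606583595275879), 57.903053283691406)
[109 312] [132 335]
[120 323]
```

View pics/w_shaft_c.png

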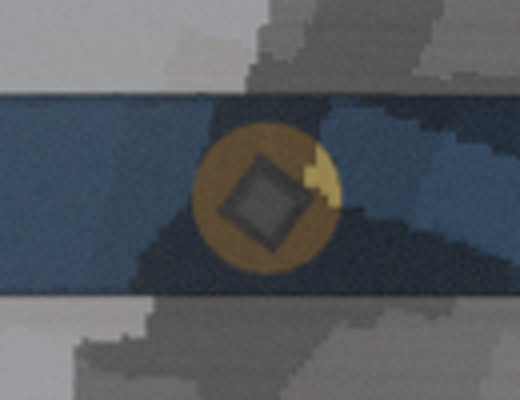

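The square end is clear: its centre is at full-frame wrist pixel (323,120), turned about 57° (mod 90) in the world, at (0.600,-0.042). Next I look at the crank.

>>> drive_tool:
  series:
    - [[0.03,-0.04,0],4,0.085]
    - [[0.06,-0.08,0],8,0.085]
    - [[0.09,-0.12,0],12,0.085]
    - [[0.12,-0.16,0],16,0.085]
    - [[0.15,-0.2,0.02],20,0.085]
    - [[0.18,-0.24,0.04],20,0.085]
    - [[0.21,-0.27,0.08],20,0.085]
    - [[0.225,-0.295,0.12],20,0.085]
    - [[0.225,-0.295,0.12],20,0.085]
    - [[0.225,-0.295,0.12],20,0.085]
    - [[0.225,-0.295,0.12],20,0.085]

```text
time_s: 6.25
position: [0.4561, -0.3494, 0.2624]
tool_rot: [[-0.966, 0.258, 0.002], [0.258, 0.966, -0.002], [-0.003, -0.001, -1.0]]
ft_force: [0.6, 1.0, 0.8]
grip_width: 0.0848
gripper_force: 0.0
```

Run:
```python
from h import *
s=env.observe(); print(s["position"],s["time_s"])
d=shot("wrist","w_crank.png"); W=cloud(d); Z=W[...,2]
hsv=cv2.cvtColor(d["img"],cv2.COLOR_RGB2HSV)
near=(abs(W[...,0]-.425)<.085)&(abs(W[...,1]+.343)<.065)
def big(m):
    n,l,st,c=cv2.connectedComponentsWithStats(m.astype(np.uint8)); i=1+np.argmax(st[1:,4]); return l==i
red=((hsv[...,0]<8)|(hsv[...,0]>172))&(hsv[...,1]>120)
top=near&(Z>.076)&(Z<.09)&red; P=W[top]; print("handle top",top.sum(),P.mean(0),cv2.minEnclosingCircle(P[:,:2].astype(np.float32)*1000))
hub=big(near&(Z>.039)&(Z<.048)&~red);P=W[hub];print("hub",hub.sum(),P.mean(0),np.median(P,0),cv2.minAreaRect(P[:,:2].astype(np.float32)*1000))
arm=big(near&(Z>.029)&(Z<.038)&~red&~hub);P=W[arm];print("arm",arm.sum(),P.mean(0),cv2.minAreaRect(P[:,:2].astype(np.float32)*1000))
wall=(Z>.013)&(Z<.019)&(abs(W[...,0]-.43)<.12)&(abs(W[...,1]+.343)<.1)
P=W[wall];print("wall",cv2.minAreaRect(P[:,:2].astype(np.float32)*1000))
```

```text
[ 0.45614111 -0.34940676  0.26243674] 6.25
handle top 162 [ 0.44930898 -0.35010095  0.08236696] ((450.64410400390625, -351.3250732421875), 9.322183609008789)
hub 1215 [ 0.38380931 -0.33392967  0.04256567] [ 0.38368849 -0.333939    0.04247805] ((383.9779052734375, -333.6153869628906), (34.18495178222656, 34.4008674621582), 74.31208801269531)
arm 717 [ 0.42141228 -0.34438117  0.03422695] ((423.2471923828125, -344.69390869140625), (17.984373092651367, 45.27765655517578), 74.64656066894531)
wall ((421.94757080078125, -344.8466796875), (140.59706115722656, 180.0215606689453), 81.9419174194336)
```

View pics/w_crank.png

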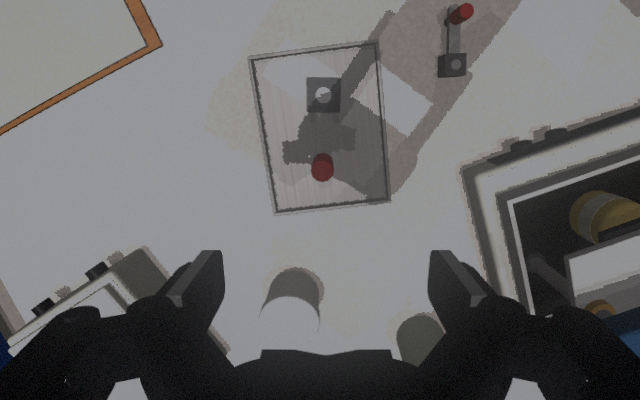

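The wrist picture shows the crank in its tray: hub at (323,95), handle at (322,167), and clear space for the fingers around the arm. The sizes and heights agree with those given. Next I grasp it.

>>> drive_tool:
  series:
    - [[0.0438,-0.0035,0.04],0.3,0.055]
    - [[0.0438,-0.0035,0.08],0.3,0.055]
    - [[0.0438,-0.0035,0.12],0.3,0.055]
    - [[0.0438,-0.0035,0.16],0.3,0.055]
    - [[0.0438,-0.0035,0.2],0.3,0.055]
    - [[0.0438,-0.0035,0.22],0.3,0.055]
    - [[0.0438,-0.0035,0.235],0.3,0.055]
    - [[0.0438,-0.0035,0.247],0.3,0.055]
    - [[0.0438,-0.0035,0.247],0.3,0.055]
  newtons: 60

```text
time_s: 7.2
position: [0.4127, -0.3418, 0.0131]
tool_rot: [[-0.965, 0.262, -0.0], [0.262, 0.965, 0.0], [0.0, 0.0, -1.0]]
ft_force: [0.6, -0.9, 0.2]
grip_width: 0.055
gripper_force: 0.0
```

>>> drive_tool:
  series:
    - [[0,0,-0.001],0,0.01]
    - [[0,0,-0.001],0,0.01]
    - [[0,0,-0.001],0,0.01]
    - [[0,0,-0.001],0,0.01]
    - [[0,0,-0.001],0,0.01]
    - [[0,0,-0.001],0,0.01]
    - [[0,0,-0.01],0,0.01]
    - [[0,0,-0.03],0,0.01]
    - [[0,0,-0.06],0,0.01]
    - [[0,0,-0.1],0,0.01]
    - [[0,0,-0.14],0,0.01]
    - [[0,0,-0.18],0,0.01]
    - [[0,0,-0.22],0,0.01]
    - [[0,0,-0.26],0,0.01]
    - [[0,0,-0.3],0,0.01]
    - [[0,0,-0.3],0,0.01]
    - [[0,0,-0.3],0,0.01]

```text
time_s: 8.9
position: [0.4117, -0.3419, 0.3134]
tool_rot: [[-0.965, 0.264, 0.0], [0.264, 0.965, -0.0], [-0.0, -0.0, -1.0]]
ft_force: [0.7, 0.6, -4.0]
grip_width: 0.0165
gripper_force: 59.4
```

Run:
```python
from h import *
s=env.observe(); print(s["position"],s["time_s"],s["grip_width"],s["gripper_force"],s["wrist_torque"],s["q"])
d=shot("wrist"); W=cloud(d); T=np.array(s["tool_rot"]);p=np.array(s["position"])
L=(W-p)@T   # tool frame
hsv=cv2.cvtColor(d["img"],cv2.COLOR_RGB2HSV)
red=((hsv[...,0]<8)|(hsv[...,0]>172))&(hsv[...,1]>120)
m=(abs(L[...,0])<.09)&(abs(L[...,1])<.03)&(L[...,2]>-.09)&(L[...,2]<.03)&(L[...,0]>.0)
P=L[m];print(m.sum(),P.min(0),P.max(0))
hub=m&(abs(L[...,0]-.031)<.025)&(abs(L[...,1])<.025)&(abs(L[...,2]+.03)<.02)
P=L[hub];z=np.median(P[:,2]);P=P[abs(P[:,2]-z)<.004];print(len(P),z,P.mean(0),cv2.minAreaRect(P[:,:2].astype(np.float32)*1000))
A=np.c_[P[:,:2],np.ones(len(P))];print("tilt",np.linalg.lstsq(A,P[:,2],rcond=None)[0])
```

```text
[ 0.41170582 -0.34188674  0.31341698] 8.9 0.016505339313635892 59.37051057815552 [ 0.0032437  -0.04336192 -0.02022188] [-5.23888270e+01  1.77092752e+01  6.70985322e+01 -2.70266256e-03
  9.51842233e+01 -1.27101210e+02]
30250 [ 1.35106583e-05 -2.99881722e-02 -8.99909133e-02] [0.04716666 0.02999796 0.01331528]
9641 -0.026853702291987875 [ 0.02958065  0.00021864 -0.0268344 ] ((26.73865509033203, 0.08519554138183594), (43.69338607788086, 40.90788269042969), 89.56534576416016)
tilt [ 0.0033257  -0.00151936 -0.02693245]
```

>>> drive_tool:
  series:
    - [[-0.016,0.041,0],2.2,0.01]
    - [[-0.033,0.082,0],4.4,0.01]
    - [[-0.049,0.123,0],6.6,0.01]
    - [[-0.066,0.165,0],8.8,0.01]
    - [[-0.082,0.206,0],11,0.01]
    - [[-0.098,0.248,0],13.3,0.01]
    - [[-0.115,0.289,0],15.5,0.01]
    - [[-0.125,0.315,0],17,0.01]
    - [[-0.1312,0.3303,0.01],17.7,0.01]
    - [[-0.1312,0.3303,0.018],17.7,0.01]
    - [[-0.1312,0.3303,0.018],17.7,0.01]
    - [[-0.1312,0.3303,0.018],17.7,0.01]

```text
time_s: 10.15
position: [0.6251, -0.059, 0.2947]
tool_rot: [[-0.838, 0.545, -0.002], [0.545, 0.838, 0.0], [0.002, -0.001, -1.0]]
ft_force: [0.0, 0.4, -4.1]
grip_width: 0.0167
gripper_force: 59.7
```

Run:
```python
from h import *
s=env.observe(); print(s["position"],s["time_s"],s["tool_rot"][0:2],s["q"])
T=np.array(s["tool_rot"]);p=np.array(s["position"])
h=p+T@[.0298,.0003,0.0115];print("mouth",h,"err",h-[.6003,-.0419,.25])
d=shot("wrist"); e=shot("scene"); q=proj(e,[.6,-.042,.25])[0]; print(q)
a,b=q.astype(int); c=e["img"][b-60:b+40,a-80:a+80]
o=np.zeros((600,640,3),np.uint8);o[:200]=cv2.resize(d["img"],(640,400))[:200]; o[200:]=cv2.resize(c,(640,400),interpolation=cv2.INTER_CUBIC)
cv2.imwrite("pics/fit.png",o[:,:,::-1])
```

```text
[ 0.62510435 -0.05898875  0.29468578] 10.15 [[-8.38391687e-01  5.45065277e-01 -1.79540475e-03]
 [ 5.45065774e-01  8.38393251e-01  2.42395974e-04]] [-1.61701959e+01  2.83643939e+01  5.32171604e+01 -1.54802316e-02
  9.85211127e+01 -7.31433038e+01]
mouth [ 0.60026315 -0.04249149  0.28323436] err [-3.68453831e-05 -5.91486815e-04  3.32343595e-02]
[328.46642768 194.35091196]
```

View pics/fit.png

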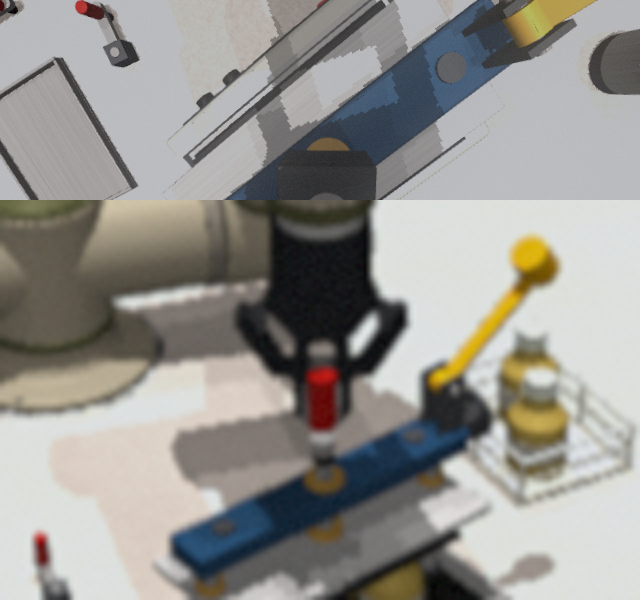

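The keeper rests fully open, leaning over at crop (490,310), and the crank hub hangs over the screw. Next I lower it.

>>> drive_tool:
  series:
    - [[0.0003,0.0005,0.015],0,0.01]
    - [[0.0003,0.0005,0.028],0,0.01]
    - [[0.0003,0.0005,0.034],0,0.01]
    - [[0.0003,0.0005,0.038],0,0.01]
    - [[0.0003,0.0005,0.042],0,0.01]
    - [[0.0003,0.0005,0.046],0,0.01]
    - [[0.0003,0.0005,0.05],0,0.01]
    - [[0.0003,0.0005,0.05],0,0.01]

```text
time_s: 11.05
position: [0.6255, -0.0576, 0.2448]
tool_rot: [[-0.839, 0.544, -0.001], [0.544, 0.839, 0.0], [0.001, -0.0, -1.0]]
ft_force: [-0.1, 0.1, -4.6]
grip_width: 0.0165
gripper_force: 59.6
```

>>> drive_tool:
  series:
    - [[0,0,0.004],0,0.01]
    - [[0,0,0.007],0,0.01]
    - [[0,0,0.009],0,0.01]
    - [[0,0,0.011],0,0.01]
    - [[0,0,0.0125],0,0.01]
    - [[0,0,0.0125],0,0.01]

```text
time_s: 11.65
position: [0.6257, -0.0576, 0.2328]
tool_rot: [[-0.839, 0.544, -0.0], [0.544, 0.839, -0.0], [0.0, -0.0, -1.0]]
ft_force: [-1.6, -0.1, -5.3]
grip_width: 0.0163
gripper_force: 59.8
```

>>> drive_tool:
  series:
    - [[0,0,0],0,0.05]
    - [[0,0,0],0,0.05]
    - [[0,0,0],0,0.05]
    - [[0,0,-0.02],0,0.05]
    - [[0,0,-0.06],0,0.05]
    - [[0,0,-0.085],0,0.05]
    - [[-0.01,0,-0.09],0,0.05]
    - [[-0.0402,0,-0.09],0,0.05]
    - [[-0.0402,0,-0.09],0,0.05]
    - [[-0.0402,0,-0.09],0,0.05]
  newtons: 40

```text
time_s: 12.65
position: [0.6595, -0.0797, 0.3224]
tool_rot: [[-0.839, 0.545, -0.001], [0.545, 0.839, 0.0], [0.001, -0.0, -1.0]]
ft_force: [-0.0, 0.9, -0.1]
grip_width: 0.0496
gripper_force: 0.0
```

Run:
```python
from h import *
s=env.observe(); print(s["position"],s["time_s"])
T=np.array(s["tool_rot"]);p=np.array(s["position"])
d=shot("wrist","w3.png"); W=cloud(d); L=(W-p)@T
hsv=cv2.cvtColor(d["img"],cv2.COLOR_RGB2HSV)
red=((hsv[...,0]<8)|(hsv[...,0]>172))&(hsv[...,1]>120)&(np.hypot(W[...,0]-.64,W[...,1]+.06)<.09)
P=W[red]; print("red",red.sum(),P.min(0),P.max(0))
top=red&(W[...,2]>.293);P=W[top];print(top.sum(),P.mean(0) if len(P) else 0)
m=(np.hypot(W[...,0]-.6,W[...,1]+.042)<.035)&(W[...,2]>.253)&(W[...,2]<.27)&~red
P=W[m];print("hub",m.sum(),np.median(P,0),cv2.minAreaRect(P[:,:2].astype(np.float32)*1000))
```

```text
[ 0.6594525  -0.07967433  0.32239546] 12.65
red 26 [ 0.62028095 -0.11970607  0.2914449 ] [ 0.69607803 -0.02279614  0.41666647]
24 [ 0.67440837 -0.04338409  0.40292178]
hub 3553 [ 0.60242686 -0.04263458  0.25973069] ((602.6566162109375, -42.779911041259766), (33.86096954345703, 34.4652214050293), 58.18156433105469)
```

View pics/w3.png

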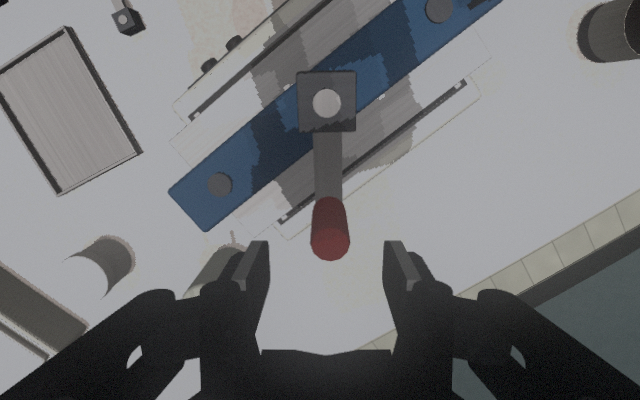

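The crank is seated: its hub top is at z = 0.260, as it should be, and the handle sits centrally between the open fingers near (330,225). Next I lower and grip the handle.

>>> drive_tool:
  series:
    - [[0,0,0.02],0,0.05]
    - [[0,0,0.04],0,0.05]
    - [[0,0,0.054],0,0.05]
    - [[0,0,0.054],0,0.05]
    - [[0,0,0.054],0,0.015]
    - [[0,0,0.054],0,0.015]
    - [[0,0,0.054],0,0.015]
    - [[0,0,0.054],0,0.015]
    - [[0,0,0.054],0,0.015]
    - [[0,0,0.054],0,0.015]
  newtons: 30

```text
time_s: 13.7
position: [0.6598, -0.0796, 0.2696]
tool_rot: [[-0.839, 0.544, 0.002], [0.544, 0.839, -0.001], [-0.002, 0.001, -1.0]]
ft_force: [2.0, -0.1, 5.6]
grip_width: 0.0211
gripper_force: 30.5
```

```bash
python3 -c "
import numpy as np
R=.0697
print([[[round(R*(1-np.cos(a)),4),round(R*np.sin(a),4),0],0,.015] for a in np.radians(np.arange(9,181,9))])"
```

```text
[[[np.float64(0.0009), np.float64(0.0109), 0], 0, 0.015], [[np.float64(0.0034), np.float64(0.0215), 0], 0, 0.015], [[np.float64(0.0076), np.float64(0.0316), 0], 0, 0.015], [[np.float64(0.0133), np.float64(0.041), 0], 0, 0.015], [[np.float64(0.0204), np.float64(0.0493), 0], 0, 0.015], [[np.float64(0.0287), np.float64(0.0564), 0], 0, 0.015], [[np.float64(0.0381), np.float64(0.0621), 0], 0, 0.015], [[np.float64(0.0482), np.float64(0.0663), 0], 0, 0.015], [[np.float64(0.0588), np.float64(0.0688), 0], 0, 0.015], [[np.float64(0.0697), np.float64(0.0697), 0], 0, 0.015], [[np.float64(0.0806), np.float64(0.0688), 0], 0, 0.015], [[np.float64(0.0912), np.float64(0.0663), 0], 0, 0.015], [[np.float64(0.1013), np.float64(0.0621), 0], 0, 0.015], [[np.float64(0.1107), np.float64(0.0564), 0], 0, 0.015], [[np.float64(0.119), np.float64(0.0493), 0], 0, 0.015], [[np.float64(0.1261), np.float64(0.041), 0], 0, 0.015], [[np.float64(0.1318), np.float64(0.0316), 0], 0, 0.015], [[np.float64(0.136), np.float64(0.0215), 0], 0, 0.015], [[np.float64(0.1385), np.float64(0.0109), 0], 0, 0.015], [[np.float64(0.1394), np.float64(0.0), 0], 0, 0.015]]
```

>>> drive_tool:
  series:
    - [[0.0009,0.0109,0],0,0.015]
    - [[0.0034,0.0215,0],0,0.015]
    - [[0.0076,0.0316,0],0,0.015]
    - [[0.0133,0.041,0],0,0.015]
    - [[0.0204,0.0493,0],0,0.015]
    - [[0.0287,0.0564,0],0,0.015]
    - [[0.0381,0.0621,0],0,0.015]
    - [[0.0482,0.0663,0],0,0.015]
    - [[0.0588,0.0688,0],0,0.015]
    - [[0.0697,0.0697,0],0,0.015]

```text
time_s: 14.7
position: [0.6408, 0.019, 0.2716]
tool_rot: [[-0.84, 0.543, 0.009], [0.543, 0.84, 0.001], [-0.007, 0.006, -1.0]]
ft_force: [7.5, 6.5, 14.7]
grip_width: 0.0208
gripper_force: 39.9
```

>>> drive_tool:
  series:
    - [[0.0109,-0.0009,-0.001],0,0.015]
    - [[0.0215,-0.0034,-0.001],0,0.015]
    - [[0.0316,-0.0076,-0.001],0,0.015]
    - [[0.041,-0.0133,-0.001],0,0.015]
    - [[0.0493,-0.0204,-0.001],0,0.015]
    - [[0.0564,-0.0287,-0.001],0,0.015]
    - [[0.0621,-0.0381,-0.001],0,0.015]
    - [[0.0663,-0.0482,-0.001],0,0.015]
    - [[0.0688,-0.0588,-0.001],0,0.015]
    - [[0.0697,-0.0697,-0.001],0,0.015]
  newtons: 20

```text
time_s: 15.7
position: [0.5395, 0.0005, 0.272]
tool_rot: [[-0.841, 0.541, -0.004], [0.541, 0.841, 0.006], [0.007, 0.003, -1.0]]
ft_force: [-18.8, 14.5, 21.6]
grip_width: 0.0209
gripper_force: 34.9
```

```bash
cat > chk.py <<'E'
from h import *
s=env.observe(); print(s["time_s"],s["position"],s["ft_force"],s["wrist_torque"])
for n in("wrist","top"):
    d=shot(n); W=cloud(d)
    m=(np.hypot(W[...,0]-.6,W[...,1]+.042)<.028)&(W[...,2]>.248)&(W[...,2]<.275)
    P=W[m]
    if len(P)<40: print(n,"few",len(P)); continue
    A=np.c_[P[:,:2]-[.6,-.042],np.ones(len(P))]
    for _ in range(3):
        c=np.linalg.lstsq(A,P[:,2],rcond=None)[0]; r=abs(P[:,2]-A@c)<.003; P=P[r];A=A[r]
    print(n,len(P),np.median(P,0),"plane",c.round(4),cv2.minAreaRect(P[:,:2].astype(np.float32)*1000))
E
python3 chk.py
```

```text
15.7 [5.39487857e-01 5.38046525e-04 2.72044391e-01] [-18.81899763  14.46096751  21.58744154] [ 1.95782469  2.9367833  -0.05873506]
wrist 1097 [ 0.58480791 -0.03015504  0.25398281] plane [ 0.6127 -0.4154  0.2675] ((585.2274780273438, -29.605634689331055), (33.002933502197266, 17.115049362182617), 44.25115966796875)
top few 2
```

Gripping the handle at a fixed orientation forces the crank's tilt, and side force builds up. I will let go and turn the tool with the crank instead.

>>> drive_tool:
  series:
    - [[0,0,-0.002],0,0.045]
    - [[0,0,-0.002],0,0.045]
    - [[0,0,-0.002],0,0.045]
    - [[0,0,-0.02],0,0.045]
    - [[0,0,-0.052],0,0.045]
    - [[0,0,-0.055],8,0.045]
    - [[0,0,-0.055],16,0.045]
    - [[0,0,-0.055],24,0.045]
    - [[0,0,-0.055],32,0.045]
    - [[0,0,-0.055],40,0.045]
    - [[0,0,-0.055],48,0.045]
    - [[0,0,-0.055],56,0.045]
    - [[0,0,-0.055],64,0.045]
    - [[0,0,-0.055],72,0.045]
    - [[0,0,-0.055],80,0.045]
    - [[0,0,-0.055],88,0.045]
    - [[0,0,-0.055],96,0.045]
    - [[0,0,-0.055],104,0.045]
    - [[0,0,-0.055],112,0.045]
    - [[0,0,-0.055],120,0.045]

```text
time_s: 17.8
position: [0.5427, -0.0037, 0.3241]
tool_rot: [[0.894, 0.449, -0.001], [0.449, -0.894, 0.0], [-0.001, -0.001, -1.0]]
ft_force: [-0.7, 0.1, -0.4]
grip_width: 0.0449
gripper_force: 0.0
```

>>> drive_tool:
  series:
    - [[0,0,0],8,0.045]
    - [[0,0,0],16,0.045]
    - [[0,0,0],24,0.045]
    - [[0,0,0],32,0.045]
    - [[0,0,0],40,0.045]
    - [[0,0,0],48,0.045]
    - [[0,0,0],56,0.045]
    - [[0,0,0],60,0.045]
    - [[0,0,0],60,0.045]
    - [[0,0,0],60,0.045]

```text
time_s: 18.8
position: [0.5426, -0.0037, 0.3244]
tool_rot: [[0.84, -0.543, -0.001], [-0.543, -0.84, 0.0], [-0.001, 0.0, -1.0]]
ft_force: [-0.5, -0.9, -0.2]
grip_width: 0.0448
gripper_force: 0.0
```

```bash
cat > chk.py <<'E'
from h import *
s=env.observe(); print(s["time_s"],s["position"],np.array(s["tool_rot"])[0].round(3),s["q"][5])
T=np.array(s["tool_rot"]);p=np.array(s["position"])
d=shot("wrist"); W=cloud(d)
r=np.hypot(W[...,0]-.601,W[...,1]+.042)
m=(r<.027)&(W[...,2]>.25)&(W[...,2]<.275)
n,l,st,_=cv2.connectedComponentsWithStats(m.astype(np.uint8)); m=l==1+np.argmax(st[1:,4])
P=W[m]
A=np.c_[P[:,:2]-[.6,-.042],np.ones(len(P))]
for _ in range(3):
    c=np.linalg.lstsq(A,P[:,2],rcond=None)[0]; k=abs(P[:,2]-A@c)<.003; P=P[k];A=A[k]
q=cv2.minAreaRect(P[:,:2].astype(np.float32)*1000)
print("hub",len(P),"plane",c.round(4),q)
hsv=cv2.cvtColor(d["img"],cv2.COLOR_RGB2HSV)
red=((hsv[...,0]<8)|(hsv[...,0]>172))&(hsv[...,1]>100)&(r>.045)&(r<.095)&(W[...,2]>.2)&(W[...,2]<.32)
if red.sum():
    Q=W[red];print("handle",red.sum(),Q.mean(0),Q.max(0))
    t=Q[Q[:,2]>.294]; print(len(t), t.mean(0) if len(t) else 0)
    x,y,w,h=cv2.boundingRect(red.astype(np.uint8)); print("red px",x,y,w,h)
a=(r>.022)&(r<.055)&(W[...,2]>.243)&(W[...,2]<.262)
Q=W[a&~red]; 
if len(Q)>50: print("arm",len(Q),cv2.minAreaRect(Q[:,:2].astype(np.float32)*1000),Q.mean(0))
E
python3 chk.py
```

```text
18.8 [ 0.54258632 -0.00367206  0.32438336] [ 0.84  -0.543 -0.001] 109.97941808394928
hub 3485 plane [ 0.0613 -0.0813  0.2598] ((599.00927734375, -39.507720947265625), (34.18997573852539, 33.928558349609375), 50.978145599365234)
handle 1753 [0.54617458 0.00401331 0.28385426] [0.55538868 0.01715334 0.29442924]
4 [0.54725072 0.00278937 0.29426922]
red px 291 195 40 63
arm 1552 ((585.8865966796875, -28.931365966796875), (33.87565612792969, 69.91606140136719), 50.37186050415039) [ 0.57326304 -0.01864794  0.24825917]
```

The crank is on and simply leans about 0.1 rad in its slack, with the arm at about 141°. Next I re-grip aligned with the arm and wind while turning the tool with it.

>>> drive_tool:
  series:
    - [[-0.0019,-0.0082,0],6,0.045]
    - [[-0.0019,-0.0082,0.02],6,0.045]
    - [[-0.0019,-0.0082,0.045],6,0.045]
    - [[-0.0019,-0.0082,0.06],6,0.045]
    - [[-0.0019,-0.0082,0.06],6,0.045]
    - [[-0.0019,-0.0082,0.06],6,0.015]
    - [[-0.0019,-0.0082,0.06],6,0.015]
    - [[-0.0019,-0.0082,0.06],6,0.015]
    - [[-0.0019,-0.0082,0.06],6,0.015]
    - [[-0.0019,-0.0082,0.06],6,0.015]
  newtons: 30

```text
time_s: 19.85
position: [0.5455, 0.0043, 0.2654]
tool_rot: [[0.777, -0.629, 0.001], [-0.629, -0.777, -0.0], [0.001, -0.001, -1.0]]
ft_force: [-0.0, 0.5, 2.6]
grip_width: 0.021
gripper_force: 30.6
```

```bash
python3 -c "
import numpy as np
R=.0715
for k in (16,):
  print([[[round(float(R*(1-np.cos(a))),4),round(float(R*np.sin(a)),4),0],round(float(-np.degrees(a)),1),.015] for a in np.radians(8*np.arange(1,k+1))])"
```

```text
[[[0.0007, 0.01, 0], -8.0, 0.015], [[0.0028, 0.0197, 0], -16.0, 0.015], [[0.0062, 0.0291, 0], -24.0, 0.015], [[0.0109, 0.0379, 0], -32.0, 0.015], [[0.0167, 0.046, 0], -40.0, 0.015], [[0.0237, 0.0531, 0], -48.0, 0.015], [[0.0315, 0.0593, 0], -56.0, 0.015], [[0.0402, 0.0643, 0], -64.0, 0.015], [[0.0494, 0.068, 0], -72.0, 0.015], [[0.0591, 0.0704, 0], -80.0, 0.015], [[0.069, 0.0715, 0], -88.0, 0.015], [[0.079, 0.0711, 0], -96.0, 0.015], [[0.0888, 0.0694, 0], -104.0, 0.015], [[0.0983, 0.0663, 0], -112.0, 0.015], [[0.1072, 0.0619, 0], -120.0, 0.015], [[0.1155, 0.0563, 0], -128.0, 0.015]]
```

>>> drive_tool:
  series:
    - [[0.0007,0.01,0],-8,0.015]
    - [[0.0028,0.0197,0],-16,0.015]
    - [[0.0062,0.0291,0],-24,0.015]
    - [[0.0109,0.0379,0],-32,0.015]
    - [[0.0167,0.046,0],-40,0.015]
    - [[0.0237,0.0531,0],-48,0.015]
    - [[0.0315,0.0593,0],-56,0.015]
    - [[0.0402,0.0643,0],-64,0.015]

```text
time_s: 20.65
position: [0.5353, -0.0715, 0.2655]
tool_rot: [[0.904, 0.428, -0.001], [0.428, -0.904, -0.0], [-0.001, -0.0, -1.0]]
ft_force: [-5.1, -0.1, 5.0]
grip_width: 0.0212
gripper_force: 30.7
```

>>> drive_tool:
  series:
    - [[0.0007,0.01,0],-8,0.015]
    - [[0.0028,0.0197,0],-16,0.015]
    - [[0.0062,0.0291,0],-24,0.015]
    - [[0.0109,0.0379,0],-32,0.015]
    - [[0.0167,0.046,0],-40,0.015]
    - [[0.0237,0.0531,0],-48,0.015]
    - [[0.0315,0.0593,0],-56,0.015]
    - [[0.0402,0.0643,0],-64,0.015]
    - [[0.0494,0.068,0],-72,0.015]
    - [[0.0591,0.0704,0],-80,0.015]
    - [[0.069,0.0715,0],-88,0.015]
    - [[0.079,0.0711,0],-96,0.015]
    - [[0.0888,0.0694,0],-104,0.015]
    - [[0.0983,0.0663,0],-112,0.015]
    - [[0.1072,0.0619,0],-120,0.015]
    - [[0.1155,0.0563,0],-128,0.015]

```text
time_s: 22.25
position: [0.6652, -0.0737, 0.2657]
tool_rot: [[-0.893, 0.449, 0.002], [0.449, 0.893, -0.002], [-0.002, -0.001, -1.0]]
ft_force: [-0.5, -1.7, 4.2]
grip_width: 0.021
gripper_force: 30.6
```

>>> drive_tool:
  series:
    - [[0.0007,0.01,0],-8,0.015]
    - [[0.0028,0.0197,0],-16,0.015]
    - [[0.0062,0.0291,0],-24,0.015]
    - [[0.0109,0.0379,0],-32,0.015]
    - [[0.0167,0.046,0],-40,0.015]
    - [[0.0237,0.0531,0],-48,0.015]
    - [[0.0315,0.0593,0],-56,0.015]
    - [[0.0402,0.0643,0],-64,0.015]
    - [[0.0402,0.0643,0],-64,0.045]
    - [[0.0402,0.0643,0],-64,0.045]
    - [[0.0402,0.0643,0],-64,0.045]
    - [[0.0402,0.0643,-0.02],-64,0.045]
    - [[0.0402,0.0643,-0.05],-64,0.045]
    - [[0.0402,0.0643,-0.055],-64,0.045]
    - [[0.0402,0.0643,-0.055],-64,0.045]

```text
time_s: 23.75
position: [0.6583, 0.002, 0.3202]
tool_rot: [[-0.799, -0.601, 0.002], [-0.601, 0.799, -0.0], [-0.001, -0.001, -1.0]]
ft_force: [0.6, -0.1, -0.5]
grip_width: 0.0453
gripper_force: 0.0
```

```bash
python3 chk.py
```

```text
23.75 [0.65831528 0.00201627 0.32024424] [-0.799 -0.601  0.002] -137.03299040870044
hub 3671 plane [-0.0815 -0.056   0.2599] ((602.8612670898438, -40.42607116699219), (33.78168487548828, 34.34457015991211), 36.24079132080078)
handle 288 [ 6.59659783e-01 -5.45227399e-04  2.91842837e-01] [0.67073874 0.01151723 0.29426045]
1 [ 6.55216680e-01 -4.00315600e-04  2.94260446e-01]
red px 304 194 36 56
arm 1596 ((616.7777099609375, -30.183616638183594), (70.36743927001953, 33.67100524902344), 35.916263580322266) [ 0.63020689 -0.02034264  0.24797648]
```

>>> drive_tool:
  series:
    - [[0.001,-0.0013,0],8.5,0.045]
    - [[0.001,-0.0013,0],17,0.045]
    - [[0.001,-0.0013,0],25.5,0.045]
    - [[0.001,-0.0013,0],34,0.045]
    - [[0.001,-0.0013,0],42.5,0.045]
    - [[0.001,-0.0013,0],51,0.045]
    - [[0.001,-0.0013,0],59.5,0.045]
    - [[0.001,-0.0013,0],68,0.045]
    - [[0.001,-0.0013,0],76.5,0.045]
    - [[0.001,-0.0013,0],85,0.045]
    - [[0.001,-0.0013,0],93.5,0.045]
    - [[0.001,-0.0013,0],102,0.045]
    - [[0.001,-0.0013,0],110.5,0.045]
    - [[0.001,-0.0013,0],119,0.045]
    - [[0.001,-0.0013,0],127.5,0.045]
    - [[0.001,-0.0013,0],136,0.045]
    - [[0.001,-0.0013,0],144.5,0.045]
    - [[0.001,-0.0013,0],153,0.045]
    - [[0.001,-0.0013,0],161.5,0.045]
    - [[0.001,-0.0013,0],170,0.045]

```text
time_s: 25.8
position: [0.6577, 0.0006, 0.3179]
tool_rot: [[0.687, 0.727, -0.003], [0.727, -0.687, 0.001], [-0.002, -0.003, -1.0]]
ft_force: [-0.1, -0.1, -0.2]
grip_width: 0.0446
gripper_force: 0.0
```

>>> drive_tool:
  series:
    - [[0,0,0],8,0.045]
    - [[0,0,0.02],10.7,0.045]
    - [[0,0,0.045],10.7,0.045]
    - [[0,0,0.056],10.7,0.045]
    - [[0,0,0.056],10.7,0.045]
    - [[0,0,0.056],10.7,0.015]
    - [[0,0,0.056],10.7,0.015]
    - [[0,0,0.056],10.7,0.015]
    - [[0,0,0.056],10.7,0.015]
    - [[0,0,0.056],10.7,0.015]

```text
time_s: 26.8
position: [0.6583, 0.0008, 0.2646]
tool_rot: [[0.806, 0.592, 0.002], [0.592, -0.806, -0.0], [0.002, 0.001, -1.0]]
ft_force: [1.9, 0.4, 4.1]
grip_width: 0.0209
gripper_force: 30.6
```

>>> drive_tool:
  series:
    - [[-0.0007,-0.01,0],-8,0.015]
    - [[-0.0028,-0.0197,0],-16,0.015]
    - [[-0.0062,-0.0291,0],-24,0.015]
    - [[-0.0109,-0.0379,0],-32,0.015]
    - [[-0.0167,-0.046,0],-40,0.015]
    - [[-0.0237,-0.0531,0],-48,0.015]
    - [[-0.0315,-0.0593,0],-56,0.015]
    - [[-0.0402,-0.0643,0],-64,0.015]
    - [[-0.0494,-0.068,0],-72,0.015]
    - [[-0.0591,-0.0704,0],-80,0.015]
    - [[-0.069,-0.0715,0],-88,0.015]
    - [[-0.079,-0.0711,0],-96,0.015]
    - [[-0.0888,-0.0694,0],-104,0.015]
    - [[-0.0983,-0.0663,0],-112,0.015]
    - [[-0.1072,-0.0619,0],-120,0.015]
    - [[-0.1155,-0.0563,0],-128,0.015]

```text
time_s: 28.4
position: [0.5317, -0.0225, 0.2644]
tool_rot: [[-0.964, 0.265, 0.002], [0.265, 0.964, 0.0], [-0.002, 0.001, -1.0]]
ft_force: [3.3, 0.5, 1.8]
grip_width: 0.0213
gripper_force: 30.6
```

>>> drive_tool:
  series:
    - [[-0.0007,-0.01,0],-8,0.015]
    - [[-0.0028,-0.0197,0],-16,0.015]
    - [[-0.0062,-0.0291,0],-24,0.015]
    - [[-0.0109,-0.0379,0],-32,0.015]
    - [[-0.0167,-0.046,0],-40,0.015]
    - [[-0.0237,-0.0531,0],-48,0.015]
    - [[-0.0237,-0.0531,0],-48,0.045]
    - [[-0.0237,-0.0531,0],-48,0.045]
    - [[-0.0237,-0.0531,0],-48,0.045]
    - [[-0.0237,-0.0531,-0.02],-48,0.045]
    - [[-0.0237,-0.0531,-0.05],-48,0.045]
    - [[-0.0237,-0.0531,-0.055],-48,0.045]
    - [[-0.0237,-0.0531,-0.055],-40,0.045]
    - [[-0.0237,-0.0531,-0.055],-32,0.045]
    - [[-0.0237,-0.0531,-0.055],-24,0.045]
    - [[-0.0237,-0.0531,-0.055],-16,0.045]
    - [[-0.0237,-0.0531,-0.055],-8,0.045]
    - [[-0.0237,-0.0531,-0.055],0,0.045]
    - [[-0.0237,-0.0531,-0.055],8,0.045]
    - [[-0.0237,-0.0531,-0.055],16,0.045]

```text
time_s: 30.4
position: [0.5397, -0.0794, 0.3182]
tool_rot: [[-0.847, 0.531, -0.001], [0.531, 0.847, 0.0], [0.001, -0.0, -1.0]]
ft_force: [-0.2, 0.3, -0.0]
grip_width: 0.0452
gripper_force: 0.0
```

>>> drive_tool:
  series:
    - [[0,0,0],8.5,0.045]
    - [[0,0,0],17,0.045]
    - [[0,0,0],25.5,0.045]
    - [[0,0,0],34,0.045]
    - [[0,0,0],42.5,0.045]
    - [[0,0,0],51,0.045]
    - [[0,0,0],59.5,0.045]
    - [[0,0,0],68,0.045]
    - [[0,0,0],76.5,0.045]
    - [[0,0,0],85,0.045]
    - [[0,0,0],93.5,0.045]
    - [[0,0,0],102,0.045]
    - [[0,0,0],110,0.045]
    - [[0,0,0],116,0.045]
    - [[0,0,0],116,0.045]
    - [[0,0,0],116,0.045]

```text
time_s: 32.0
position: [0.5398, -0.0796, 0.3185]
tool_rot: [[0.844, 0.537, -0.001], [0.537, -0.844, 0.0], [-0.0, -0.0, -1.0]]
ft_force: [-0.1, -0.1, 0.0]
grip_width: 0.0452
gripper_force: 0.0
```

```bash
python3 chk.py
```

```text
32.0 [ 0.53982883 -0.07961536  0.3184737 ] [ 0.844  0.537 -0.001] 36.730021113297695
hub 3732 plane [0.0802 0.0535 0.2597] ((598.334228515625, -43.07994079589844), (33.884742736816406, 34.29106140136719), 31.366622924804688)
handle 684 [ 0.53739811 -0.08042045  0.29161145] [ 0.54907056 -0.07052599  0.29464956]
7 [ 0.54137696 -0.07913258  0.29430254]
red px 307 197 38 63
arm 1652 ((583.5408325195312, -52.152652740478516), (69.54820251464844, 33.540443420410156), 31.02811050415039) [ 0.56958474 -0.06044234  0.24815257]
```

>>> drive_tool:
  series:
    - [[0,0,0.02],1.2,0.045]
    - [[0,0,0.045],1.2,0.045]
    - [[0,0,0.055],1.2,0.045]
    - [[0,0,0.055],1.2,0.045]
    - [[0,0,0.055],1.2,0.015]
    - [[0,0,0.055],1.2,0.015]
    - [[0,0,0.055],1.2,0.015]
    - [[0,0,0.055],1.2,0.015]
    - [[0,0,0.055],1.2,0.015]

```text
time_s: 32.95
position: [0.5402, -0.08, 0.2646]
tool_rot: [[0.856, 0.517, 0.001], [0.517, -0.856, -0.001], [0.001, 0.001, -1.0]]
ft_force: [-1.5, 0.0, 4.5]
grip_width: 0.0212
gripper_force: 30.6
```

>>> drive_tool:
  series:
    - [[0.0007,0.01,0],-8,0.015]
    - [[0.0028,0.0197,0],-16,0.015]
    - [[0.0062,0.0291,0],-24,0.015]
    - [[0.0109,0.0379,0],-32,0.015]
    - [[0.0167,0.046,0],-40,0.015]
    - [[0.0237,0.0531,0],-48,0.015]
    - [[0.0315,0.0593,0],-56,0.015]
    - [[0.0402,0.0643,0],-64,0.015]
    - [[0.0494,0.068,0],-72,0.015]
    - [[0.0591,0.0704,0],-80,0.015]
    - [[0.069,0.0715,0],-88,0.015]
    - [[0.079,0.0711,0],-96,0.015]
    - [[0.079,0.0711,0],-96,0.015]
    - [[0.079,0.0711,0],-96,0.015]

```text
time_s: 34.35
position: [0.6443, -0.0997, 0.264]
tool_rot: [[-0.601, 0.799, 0.0], [0.799, 0.601, 0.0], [0.0, 0.0, -1.0]]
ft_force: [-0.4, 1.0, 4.0]
grip_width: 0.0209
gripper_force: 32.8
```

>>> drive_tool:
  series:
    - [[0,0,0],0,0.045]
    - [[0,0,0],0,0.045]
    - [[0,0,0],0,0.045]
    - [[0,0,-0.02],0,0.045]
    - [[0,0,-0.05],0,0.045]
    - [[0,0,-0.055],0,0.045]
    - [[0,0,-0.055],0,0.045]

```text
time_s: 35.05
position: [0.6445, -0.1001, 0.3194]
tool_rot: [[-0.603, 0.798, 0.002], [0.798, 0.603, -0.001], [-0.001, 0.001, -1.0]]
ft_force: [0.5, 0.3, -0.7]
grip_width: 0.0449
gripper_force: 0.0
```

```bash
python3 chk.py
```

```text
35.05 [ 0.64449601 -0.10005654  0.31938028] [-0.603  0.798  0.002] -56.28585795471202
hub 3709 plane [-0.0704  0.0747  0.26  ] ((602.7528686523438, -43.533538818359375), (34.34275817871094, 33.96744918823242), 35.598358154296875)
handle 1263 [ 0.64316549 -0.10041655  0.2849045 ] [ 0.65625834 -0.08933767  0.29448226]
2 [ 0.64231158 -0.10096161  0.29426225]
red px 307 194 38 64
arm 1605 ((612.8305053710938, -57.13062286376953), (33.62765884399414, 71.32240295410156), 35.84117889404297) [ 0.62281779 -0.07105525  0.24790324]
```

The arm is now at about -54°, 699° in all, so the screw is at about 13.1 rad. Next I take the crank off.

>>> drive_tool:
  series:
    - [[0.02,0,0],1.5,0.045]
    - [[0.0415,0,0],1.5,0.045]
    - [[0.0415,0,0.03],1.5,0.045]
    - [[0.0415,0,0.06],1.5,0.045]
    - [[0.0415,0,0.08],1.5,0.045]
    - [[0.0415,0,0.088],1.5,0.045]
    - [[0.0415,0,0.088],1.5,0.045]
    - [[0.0415,0,0.088],1.5,0.01]
    - [[0.0415,0,0.088],1.5,0.01]
    - [[0.0415,0,0.088],1.5,0.01]
    - [[0.0415,0,0.088],1.5,0.01]
    - [[0.0415,0,0.088],1.5,0.01]
    - [[0.0415,0,0.088],1.5,0.01]
  newtons: 60

```text
time_s: 36.4
position: [0.6198, -0.0669, 0.2319]
tool_rot: [[-0.582, 0.813, 0.002], [0.813, 0.582, -0.001], [-0.002, 0.002, -1.0]]
ft_force: [0.8, -1.2, 6.5]
grip_width: 0.0167
gripper_force: 60.7
```

>>> drive_tool:
  series:
    - [[0,0,-0.004],0,0.01]
    - [[0,0,-0.008],0,0.01]
    - [[0,0,-0.012],0,0.01]
    - [[0,0,-0.016],0,0.01]

```text
time_s: 36.8
position: [0.6193, -0.0671, 0.2466]
tool_rot: [[-0.582, 0.813, -0.001], [0.813, 0.582, -0.0], [0.0, -0.001, -1.0]]
ft_force: [1.3, -2.4, -6.8]
grip_width: 0.0163
gripper_force: 59.1
```

>>> drive_tool:
  series:
    - [[0,0,-0.02],0,0.01]
    - [[0,0,-0.05],0,0.01]
    - [[0,0,-0.09],0,0.01]
    - [[-0.015,-0.045,-0.09],-5,0.01]
    - [[-0.028,-0.09,-0.09],-10,0.01]
    - [[-0.042,-0.135,-0.09],-15,0.01]
    - [[-0.057,-0.18,-0.09],-21,0.01]
    - [[-0.071,-0.225,-0.09],-27,0.01]
    - [[-0.085,-0.27,-0.09],-33,0.01]
    - [[-0.099,-0.315,-0.09],-39,0.01]
    - [[-0.1031,-0.3279,-0.08],-39,0.01]
    - [[-0.1031,-0.3279,-0.04],-39,0.01]
    - [[-0.1031,-0.3279,0],-39,0.01]
    - [[-0.1031,-0.3279,0.04],-39,0.01]
    - [[-0.1031,-0.3279,0.08],-39,0.01]
    - [[-0.1031,-0.3279,0.12],-39,0.01]
    - [[-0.1031,-0.3279,0.15],-39,0.01]
    - [[-0.1031,-0.3279,0.15],-39,0.01]
    - [[-0.1031,-0.3279,0.15],-39,0.01]

```text
time_s: 38.7
position: [0.4133, -0.3415, 0.0977]
tool_rot: [[-0.964, 0.265, 0.0], [0.265, 0.964, 0.0], [-0.0, 0.0, -1.0]]
ft_force: [-0.2, -0.5, -3.4]
grip_width: 0.0163
gripper_force: 60.0
```

Run:
```python
from h import *
s=env.observe(); print(s["position"],s["time_s"],s["ft_force"])
p=np.array(s["position"]);T=np.array(s["tool_rot"])
d=shot("wrist"); W=cloud(d); L=(W-p)@T
m=(abs(L[...,0]-.032)<.022)&(abs(L[...,1])<.022)&(abs(L[...,2]+.03)<.012)
P=W[m]; A=np.c_[P[:,:2]-P[:,:2].mean(0),np.ones(len(P))]
for _ in range(4):
    c=np.linalg.lstsq(A,P[:,2],rcond=None)[0];k=abs(P[:,2]-A@c)<.003;P=P[k];A=A[k]
print(len(P),P.mean(0),c,cv2.minAreaRect(P[:,:2].astype(np.float32)*1000))
i=d["img"].copy(); t=shot("top")["img"][100:260,260:470]
o=np.zeros((500,800,3),np.uint8); o[:250,:400]=cv2.resize(i,(400,250)); o[:250,400:]=cv2.resize(t,(400,250))
sc=shot("scene")["img"]; o[250:,:400]=cv2.resize(sc[180:305,180:380],(400,250)); o[250:,400:]=cv2.resize(sc[140:240,300:460],(400,250))
cv2.imwrite("pics/place.png",o[:,:,::-1])
```

```text
[ 0.4133162  -0.34151847  0.09774413] 38.7 [-0.16662506 -0.54657891 -3.4347301 ]
8323 [ 0.3836802  -0.33328207  0.12536746] [-0.07981114  0.01148272  0.12526563] ((386.2511901855469, -334.0164794921875), (34.250885009765625, 36.19913101196289), 74.4171142578125)
```

View pics/place.png

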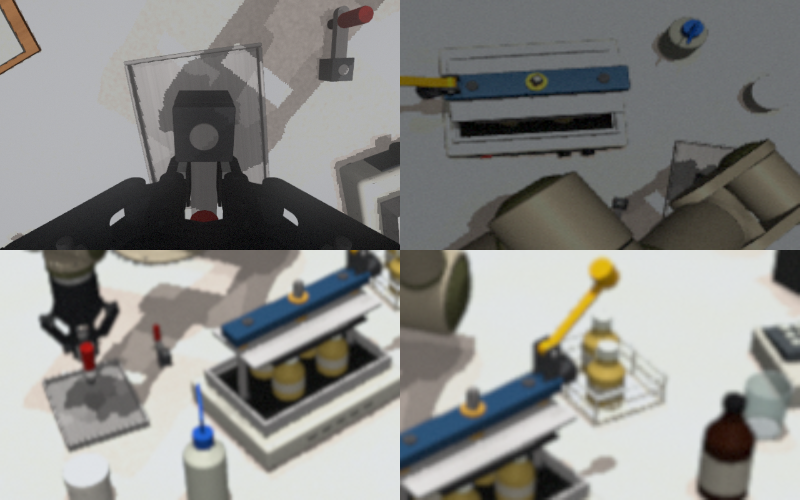

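The picture shows the crank held over the tray, handle down by 0.08 rad, which is fine. The keeper is open, the clamp plate is up and the bottles are standing. Next I set the crank down.

>>> drive_tool:
  series:
    - [[0,0,0.03],0,0.01]
    - [[0,0,0.055],0,0.01]
    - [[0,0,0.07],0,0.01]
    - [[0,0,0.074],0,0.01]
    - [[0,0,0.077],0,0.01]
    - [[0,0,0.079],0,0.01]
    - [[0,0,0.08],0,0.01]
    - [[0,0,0.08],0,0.02]
    - [[0,0,0.08],0,0.03]
    - [[0,0,0.08],0,0.045]
    - [[0,0,0.08],0,0.045]
    - [[0,0,0.08],0,0.045]
  newtons: 30

```text
time_s: 40.05
position: [0.413, -0.3417, 0.0169]
tool_rot: [[-0.964, 0.265, 0.0], [0.265, 0.964, -0.0], [-0.0, -0.0, -1.0]]
ft_force: [-0.4, 0.2, -0.2]
grip_width: 0.0449
gripper_force: 0.0
```

>>> drive_tool:
  series:
    - [[0,0,-0.01],0,0.045]
    - [[0,0,-0.03],0,0.045]
    - [[0,0,-0.07],0,0.045]
    - [[0,0,-0.12],0,0.045]
    - [[0,0,-0.17],0,0.045]
    - [[0,0,-0.22],0,0.045]
    - [[-0.03,0,-0.25],0,0.045]
    - [[-0.05,0,-0.27],0,0.045]
    - [[-0.05,0,-0.27],0,0.045]
    - [[-0.05,0,-0.27],0,0.045]

```text
time_s: 41.05
position: [0.4607, -0.3544, 0.2865]
tool_rot: [[-0.964, 0.265, -0.001], [0.265, 0.964, 0.001], [0.001, 0.0, -1.0]]
ft_force: [-0.3, -0.4, 0.1]
grip_width: 0.0449
gripper_force: 0.0
```

Run:
```python
from h import *
s=env.observe(); print(s["position"],s["time_s"],s["ft_force"])
d=shot("wrist"); W=cloud(d); Z=W[...,2]
hub=(abs(W[...,0]-.384)<.025)&(abs(W[...,1]+.334)<.025)&(Z>.036)&(Z<.05); P=W[hub]
A=np.c_[P[:,:2]-P[:,:2].mean(0),np.ones(len(P))]; print("hub",len(P),P.mean(0),np.linalg.lstsq(A,P[:,2],rcond=None)[0],cv2.minAreaRect(P[:,:2].astype(np.float32)*1000))
e=shot("top"); q=proj(e,[.6,-.042,.25])[0].astype(int)
sc=shot("scene")["img"]
o=np.zeros((500,800,3),np.uint8); o[:250,:400]=cv2.resize(d["img"],(400,250)); o[:250,400:]=cv2.resize(e["img"][100:260,200:460],(400,250))
o[250:]=cv2.resize(sc[130:280,180:480],(800,250)) if 0 else cv2.resize(sc[150:290,190:450],(800,250))
cv2.imwrite("pics/end.png",o[:,:,::-1])
# clamp plate height: bright plate surface either side of crosshead in the top view
W=cloud(e)
R=np.array([[.9962,.0872],[-.0872,.9962]]); l=(W[...,:2]-[.601,-.042])@R.T
f=np.load("pics/top0.npz")["W"]; l0=(f[...,:2]-[.601,-.042])@R.T
for a,b in((l0,f),(l,W)):
    m=(a[...,0]<-.026)&(a[...,0]>-.06)&(abs(a[...,1])<.09)&(b[...,2]>.13)&(b[...,2]<.2); print(m.sum(),np.nanmedian(b[...,2][m]))
```

```text
[ 0.4606576  -0.35439811  0.28645397] 41.05 [-0.26070206 -0.41657163  0.07504517]
hub 1057 [ 0.38232016 -0.33435569  0.04260127] [-0.00763751  0.00343678  0.04260127] ((386.38665771484375, -335.551513671875), (33.526939392089844, 41.781455993652344), 74.88082885742188)
747 0.162672314243065
770 0.17821701924318628
```

View pics/end.png

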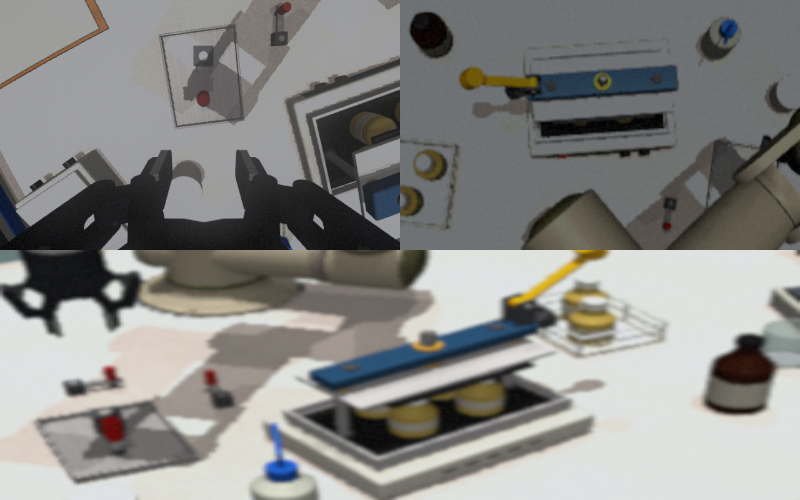

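The crank stands level in its tray, with the hub at wrist-crop (203,57) and the handle at (203,98). The plate has risen 15.5 mm, the keeper is open and everything else is upright. I am handing the job in.

```bash
python3 -c "
from rig import env
print(env.close_job())"
```

```text
the job is handed in; nothing more can be done
None
```

I handed the job in at about 41 s of the 72 s allowed: the keeper rests open, the screw is wound about 1.94 turns (699°) to an estimated 13.1 rad, the clamp plate is up, and the crank is back in its tray handle up with nothing upset. No verdict came back.

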